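# Fit the package chuck on the indexing stage

## Task

Please mount the package chuck on the indexing stage: first draw the stage's spring bolt back by its red ball and swing its handle over into the rest notch, so that it stays out by itself. Then set the chuck on the hub and gently, under light pressure, turn it until its tangs drop into the hub's slots and it sits fully home. Finally put the bolt's handle back upright so that the bolt locks fully into one of the notches of the chuck's rim, let go, and leave the tape roll, loupe, vial, tweezers and screwdriver where they are.

Things in the scene. Friction and masses are not known exactly. Their poses are not given: they have to be found in the camera images.
- stage: Indexing stage, fixed to the bench: aluminium base plate 162 x 118 x 12 mm, dark round housing, steel hub on top, and a spring latch on one side. Origin on the hub's axis at bench height, z up; its x axis points from the latch to the hub, so the latch stands on the -x side.
- seat (a point): Centre of the hub's flat face, 42 mm above the bench (stage's axes; does not turn with the hub). Steel hub 60 mm across with a round bore, 26 mm wide and 15 mm deep, and three radial slots in the face from bore to rim, 9 mm wide, 7 mm deep, 120 degrees apart. The hub turns about the vertical axis; the angle at which it was left is not reported and can be any.
- bore (a point): Floor of the hub's bore, 27 mm above the bench, on the hub's axis. The hub turns with a stiff drag (about 0.2 N m) and stays where it is left. Pressed with more than about 15 N, a chuck that is out of register drags the hub round instead of finding the slots. Once its tangs are in the slots, turning the chuck turns the hub too.
- cam_end (a point): Outer end of the latch's steel tube (32 mm across, lying along the stage's x axis, 47 mm above the bench, from 51 to 79 mm from the hub's axis). The end is a cam: a deep slot on top, in which the handle stands when the bolt is in, and 60 degrees from it, on the stage's -y side, a shallow rest notch, 2.5 mm lower than the land between them.
- latch_ball (a point): Centre of the red ball (15 mm) on the handle, a 6 mm rod; the ball is 42 mm from the bolt's axis. Bolt in: ball at stage x -70, y 0, z 89 mm. Pinch it with the closing line along the stage's x axis (one finger on the hub's side), then the rod can swing between the pads. While it is upright keep the fingertips over 66 mm, clear of the tube.
- ball_rest (a point): Point fixed to the stage where the ball's centre is when the handle lies in the rest notch: stage x -79.5, y -36, z 68 mm.
- latch_draw (a joint): How far the spring bolt is drawn, along the stage's -x, in m. 0 = in: its 6 mm pin, 47 mm above the bench, reaches to 38 mm from the hub's axis and would block a chuck being seated. About 0.009 = in the rest notch, pin clear. 0.018 = stop. The handle swings only above 0.012. Pin against the rim between notches: 0.006. Spring: 4 N (in) to 9 N (out).
- latch_turn (a joint): Angle of the bolt's handle about the bolt's axis (stage's x), in rad: 0 = upright, positive towards the stage's -y side, about 1.0 in the rest notch, 1.25 = stop.
- chuck: Package chuck, loose, about 0.24 kg: dark blue flange, 88 mm across, 10 mm thick; on it a steel pedestal, 30 mm across, 36 mm high, by which it is held. Origin at the centre of the flange's underside, z up. Twelve rim notches, 8 mm deep, 10 mm wide, at 0, 30, 60 ... degrees about z from its x axis, marked by white ticks. Starts on its stand at any angle.
- pilot_tip (a point): Lower end of the chuck's pilot, on its axis, 14 mm below the flange. The pilot is 24 mm across with a tapered end. Round it, under the flange, three tangs 6 mm wide, 6 mm high, reaching 26 mm out, at 0, 120, 240 degrees from the chuck's x axis. Out of register they ride on the hub's face (chuck origin 48 mm over the bench); within 3 degrees of the slots it drops to 42 mm.
- chuck_stand: White plastic ring, 69 mm across and 20 mm high on a 92 mm foot, fixed to the bench, on which the chuck's flange rests at the start. Origin at the centre of its underside.
- tape_roll: Bystander: roll of amber tape lying flat, 70 mm across, 16 mm high; leave it.
- loupe: Bystander: black eye loupe, 37 mm across, 34 mm high; leave it.
- vial_a: Bystander: clear vial with black cap, 22 mm across, 45 mm high, upright; leave it.
- tweezers_b: Bystander: steel tweezers lying flat, 131 mm long; leave them.
- driver_b: Bystander: small blue screwdriver lying flat, 144 mm long; leave it.
There are look-alikes about, which are no part of the job. Leave any turquoise look-alike of the chuck alone. There is more than one size of the stage; the job needs the larger.

How it is judged:
By the outcome, as a careful person would: the job done as asked, in the order asked, and still so for the second after the job is handed in, with the robot touching nothing.
It also fails if it takes over 67 s, if anything falls off the work surface, if the arm or the gripper's body presses on something with over 40 N, if the wrist force passes 120 N, or if a joint passes its speed limit or range.

## Robot

A 7-joint arm with a two-finger parallel gripper is mounted at the origin on a cart in front of the work surface, level with it; the furniture and walls round the work are solid. World frame = base frame: x ahead of the robot, y to its left, z up, the work surface at z = 0. Lengths are in mm, angles in rad, forces in N, time in s.
With the tool pointing down it reaches from about 400 to 850 mm from the base axis. Payload 4.5 kg.
Tool frame: the origin (TCP) lies on the centre line of the jaws, within the pads' length; the fingertips stand 19 mm ahead of it and the grasp point (between the pads) is the TCP (bot.tip_extent is the distance from the TCP to the fingertips, in mm); z points along the fingers, y is the line along which they close (so a half turn about z gives the same grasp; the last joint's range is limited). The gripper opens to 88 mm and grips with 3 to 60 N. Pads are 18 mm wide; open, the fingers measure 123 mm over their backs; the gripper's body (75 mm by 187 mm) begins 45 mm behind the grasp point.
Start: joints at [1.353, 0.689, -0.195, 1.565, 0.157, 0.902, -0.215], TCP at [155.745, -605.306, 257.743] pointing down, gripper open.
Joint ranges: [-3.01, 3.01], [-0.46, 2.08], [-1.47, 1.51], [0.13, 2.56], [-1, 4.14], [0.04, 2.09], [-2.66, 2.66]. Speed limits (rad/s): [2.57, 2.57, 3.14, 3.14, 3.14, 3.14, 3.14].

## Interface

Orientations are given as a unit quaternion [w, x, y, z].
In Python, from station import monitor, camera, get_calibration, ticket, bot gives the robot as it stands. The module is installed in compiled form; this text tells all that it offers.
- The arm moves only by the tool step_arm, never from a script. Its argument "plan" is text: rows parted by semicolons, each of 4 numbers parted by spaces: the shift along the tool's x, y, z in mm, then the turn about the tool's z in rad. In form: dx dy dz spin; .... A call has 1 to 12 rows; each row is the pose to reach, as a shift and turn from the pose commanded when the call began, along the tool's axes at that moment; what a row does not reach only later rows make up. A row lasts 1/8 s, in which the tool goes at most 62.5 mm and 10.7 degrees, less where a joint would pass 70% of its speed; a pose out of reach is approached as far as the arm can. A call with a gripper value outside its range is refused whole. "grip" is the closure in counts, from 0 (fully open) to 255 (shut), set as the call begins (left out, the last holds). The fingers move at their own pace and stop on an object; "squeeze" is the grip in N (left out, the last holds). Time passes only in rows, so rows that repeat a pose let the fingers close. It gives the time, the measured TCP pose, the force, the opening and the grip force at its end, in the units of the state.
- monitor.sense(): the state, without advancing time (a new reading comes with each control period).
- camera(name): name is "scene" or "top" or "wrist"; returns the picture (480x640x3 uint8, red, green, blue); there is no depth.
- get_calibration(name): a dict with "intrinsics" (3x3 intrinsics, pixels), "k1" (the pictures are not rectified: a ray, as slopes to the right and down, at radius r is drawn at 1 + k1 r^2 times it, then the intrinsics apply), "origin" and "rotation" of the camera in the world. Camera axes: x right, y up, looking along -z (the intrinsics and any distortion apply to the point x, -y, -z); pixel columns grow to the right and rows downward; lengths in mm; the calibration is good to about 2 mm. A picture is of the moment at which its call begins: read the wrist's pose just before it. get_calibration takes no time and is no camera call; for the wrist camera it gives the pose at the moment of the call.
- ticket.sign_off(): hands the job in; it is judged then, once.
The state is a dict: "time": time; "q": joint angles; "dq": joint speeds; "tau": joint torques, N m; "eef_pos": TCP position; "eef_rot": TCP orientation; "ft_force": force on the tool from outside, world axes, zero at the start; "moment": the same for the moment, N m; "width": finger opening in mm; "grip_force": force on a finger pad.
Only numpy, scipy, OpenCV 4.12 (cv2) and the standard library are available. Lean on these libraries where they do the work, as an engineer would, in place of code of your own. Each camera call takes 0.05 s, during which the arm holds its last target. There are 200 camera calls.

## Working session

There is one attempt and no reset: what is moved stays moved. The work goes in short steps, Python scripts to look and compute and a tool call to move; the robot and the scene stay as the last step left them, time stands still between calls to the robot, and variables do not carry over. Pictures are saved under pics/ and viewed, at most 10 in all, crops included, and the job is handed in when it is done.

Besides the shell and the picture viewer there is one more tool, called after "Call:" as name(argument=value, ...) on one line, values as JSON. step_arm: Moves the arm, as the interface text tells. Its arguments: {"type":"object","properties":{"plan":{"type":"string"},"grip":{"type":"number"},"squeeze":{"type":"number"}},"required":["plan"]}

```bash
mkdir -p pics
cat > h.py <<'E'
import numpy as np,cv2
from station import monitor,camera,get_calibration,ticket,bot
def save(n,f):
    im=camera(n); cv2.imwrite(f,im[:,:,::-1]); return im
def ray(c,u,v):
    K=np.array(c["intrinsics"]);k=c["k1"]
    d=np.array([(u-K[0,2])/K[0,0],(v-K[1,2])/K[1,1]]);s=d.copy()
    for _ in range(20): s=d/(1+k*(s@s))
    R=np.array(c["rotation"]); return np.array(c["origin"]),R@np.array([s[0],-s[1],-1])
def at(c,u,v,z):
    o,d=ray(c,u,v); return o+d*(z-o[2])/d[2]
def px(c,p):
    K=np.array(c["intrinsics"]);R=np.array(c["rotation"]);q=R.T@(np.array(p)-np.array(c["origin"]))
    s=np.array([q[0],-q[1]])/-q[2]; s=s*(1+c["k1"]*(s@s)); return K[:2,:2]@s+K[:2,2]
E
python3 - <<'E'
from h import *
s=monitor.sense();print(s)
for n in("scene","top"):
    save(n,f"pics/{n}0.png");c=get_calibration(n);print(n,c)
E
```

```text
{'time': 0.0, 'q': array([ 1.35276291,  0.68997234, -0.19449686,  1.56637762,  0.15733375,
        0.90251765, -0.21510234]), 'dq': array([ 5.33517871e-04,  5.30534001e-04,  1.00054038e-03, -2.00141951e-03,
        6.62635141e-05, -4.58407708e-04,  6.40238160e-04]), 'tau': array([-3.88485087e-04, -5.27554464e+01, -1.26711644e+00, -1.53429240e+01,
       -5.25842293e-02,  6.51793162e-03,  1.32008986e-04]), 'eef_pos': array([ 155.51825041, -604.70204028,  256.90790854]), 'eef_rot': array([-9.17410702e-04,  9.92076623e-01,  1.25630770e-01, -2.06358515e-04]), 'ft_force': array([ 0.40240823,  0.2246783 , -0.03271942]), 'moment': array([-0.03982094, -0.0189018 ,  0.02185563]), 'grip_force': 0.0, 'width': 88.2586419806802}
scene {'intrinsics': array([[484.48003941,   0.        , 322.17053125],
       [  0.        , 484.48003941, 248.93717292],
       [  0.        ,   0.        ,   1.        ]]), 'k1': 0.00978240271085665, 'origin': array([ 229.20627405, -785.09003635,  533.20150654]), 'rotation': array([ 0.84387212,  0.49686588, -0.09685701, -0.17782819])}
top {'intrinsics': array([[622.21364716,   0.        , 313.23472143],
       [  0.        , 622.21364716, 237.01522563],
       [  0.        ,   0.        ,   1.        ]]), 'k1': -0.2006352569534305, 'origin': array([ 308.17232323,   -6.94643182, 1360.25055013]), 'rotation': array([ 0.70492507,  0.06190935, -0.07850068, -0.70220049])}
```

```bash
sed -i 's/np.array(c\["rotation"\])/RM(c["rotation"])/' h.py
cat >> h.py <<'E'
from scipy.spatial.transform import Rotation
def RM(q): return Rotation.from_quat([q[1],q[2],q[3],q[0]]).as_matrix()
def toolxy(p):  # world displacement target -> tool axes shift
    s=monitor.sense(); return RM(s["eef_rot"]).T@(np.array(p)-s["eef_pos"])
E
python3 - <<'E'
from h import *
c=get_calibration("top");print(RM(c["rotation"]));print(at(c,320,240,0),at(c,0,0,0),at(c,639,479,0))
E
```

```text
[[ 0.00150424  0.9802776  -0.19761975]
 [-0.9997173   0.00616342  0.02296352]
 [ 0.02372864  0.19752934  0.98000975]]
[575.77521473 -53.91546011   0.        ] [1221.56265395  797.14458869    0.        ] [  12.84376579 -797.90632928    0.        ]
```

View pics/top0.png

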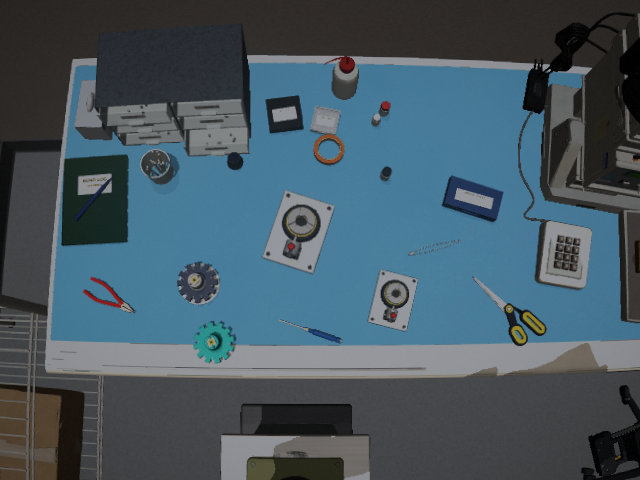

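View pics/scene0.png

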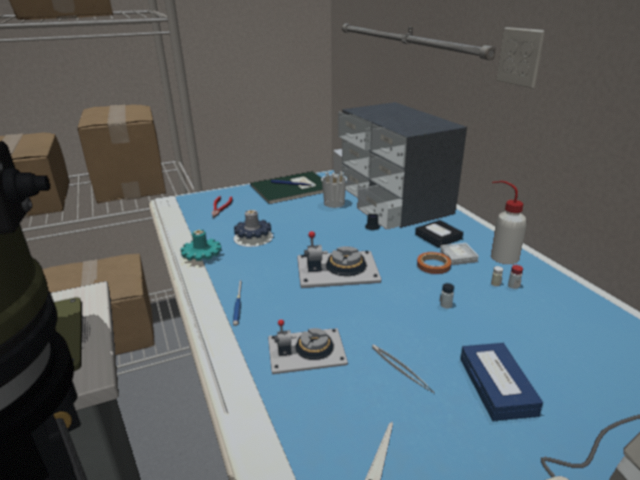

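Top view: two stages, at (298,232) and (394,299), with the left/upper one visibly larger. There are two chucks, dark blue at (199,283) and turquoise at (215,342). The larger stage and the dark blue chuck fit the description. An enlarged crop should confirm this.

Run:
```python
from h import *
im=cv2.imread("pics/top0.png")
a=cv2.resize(im[185:280,255:345],None,fx=6,fy=6,interpolation=cv2.INTER_CUBIC)[:570,:540]
b=cv2.resize(im[255:310,172:226],(260,265),interpolation=cv2.INTER_CUBIC)
o=np.zeros((570,800,3),np.uint8);o[:,:540]=a;o[:265,540:]=b
b=cv2.resize(im[265:335,365:425],(240,280),interpolation=cv2.INTER_CUBIC);o[280:560,540:780]=b
cv2.imwrite("pics/crop1.png",o)
```

```text
(no output)
```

View pics/crop1.png

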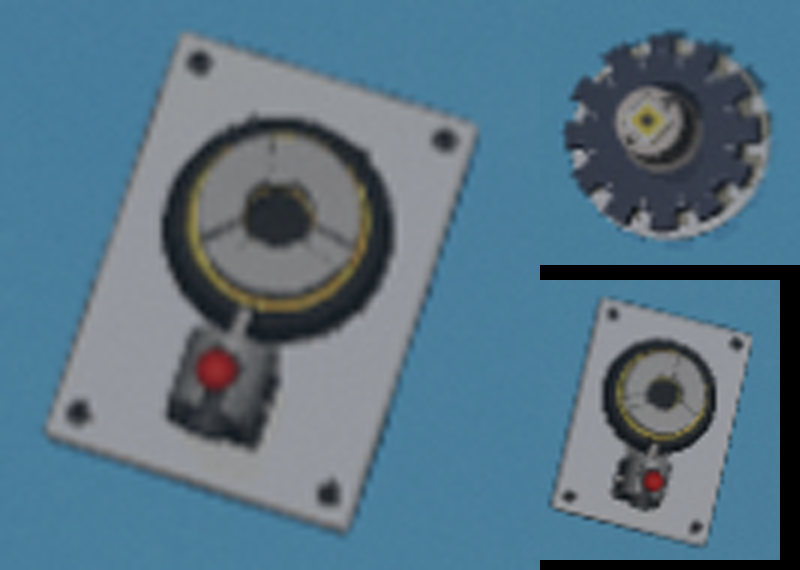

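Run:
```python
from h import *
c=get_calibration("top")
f=lambda x,y:((x+.5)/6+255-.5,(y+.5)/6+185-.5)
C=np.array([at(c,*f(x,y),12) for x,y in[(183,33),(478,125),(348,530),(47,433)]])
print(C, C.mean(0),[np.linalg.norm(C[i]-C[i-1]) for i in range(4)])
X=(C[0]+C[1]-C[2]-C[3]);yaw=np.arctan2(X[1],X[0]);Y=(C[0]+C[3]-C[1]-C[2]);print("yaw",yaw,np.arctan2(Y[1],Y[0])-np.pi/2)
hub=at(c,*f(278,214),42);print("hub",hub)
ball=at(c,*f(217,369),89);print("ball",ball, "expected from hub",hub[:2]-70*np.array([np.cos(yaw),np.sin(yaw)]))
print("small",np.linalg.norm(at(c,365+60/4,265+20/4,10)-at(c,365+212/4,265+53/4,10)))
g=lambda x,y:((x-540+.5)/4.815+172-.5,(y+.5)/4.815+255-.5)
print("ped",at(c,*g(648,121),66),"flange",at(c,*g(665,130),30))
s=monitor.sense();R=RM(s["eef_rot"]);print(R)
w=get_calibration("wrist");print("wristcam",R.T@(np.array(w["origin"])-s["eef_pos"]),R.T@RM(w["rotation"]))
```

```text
[[687.19102404  24.87552508  12.        ]
 [652.46628913 -85.46384007  12.        ]
 [499.94254473 -37.23406908  12.        ]
 [535.13574929  73.02552082  12.        ]] [593.6839018   -6.19921581  12.        ] [np.float64(159.49679830537954), np.float64(115.67446873152299), np.float64(159.96750737392682), np.float64(115.7399620349716)]
yaw -0.3064666621387978 -0.30693010445367097
hub [610.99557652 -11.00386154  42.        ]
ball [545.00941859   9.96151644  89.        ] expected from hub [544.25719165  10.11456606]
small 86.30454345397357
ped [476.00831887 213.15070851  66.        ] flange [476.68779312 211.43488657  30.        ]
[[ 9.68443821e-01  2.49231379e-01 -5.33754601e-04]
 [ 2.49231915e-01 -9.68442603e-01  1.54154042e-03]
 [-1.32710451e-04 -1.62592397e-03 -9.99998669e-01]]
wristcam [  81.13829639    1.14197187 -127.17364375] [[-1.88558170e-04  9.50566864e-01  3.10519890e-01]
 [ 9.99999975e-01  2.16291863e-04 -5.48812280e-05]
 [-1.19331203e-04  3.10519872e-01 -9.50566881e-01]]
```

Call:
step_arm(plan="559 -480 47 -1.013;559 -480 47 -1.013;559 -480 47 -1.013;559 -480 47 -1.013;559 -480 47 -1.013;559 -480 47 -1.013;559 -480 47 -1.013;559 -480 47 -1.013;559 -480 47 -1.013;559 -480 47 -1.013;559 -480 47 -1.013;559 -480 47 -1.013", grip=110, squeeze=25)

```text
time: 1.6
eef_pos: [578.5, 1.6, 210.3]
eef_rot: [-0.0, 0.806, 0.592, 0.0]
ft_force: [0.1, -0.5, -0.3]
width: 50.1
grip_force: 0.0
```

Run:
```python
from h import *
s=monitor.sense();c=get_calibration("wrist");im=save("wrist","pics/w1.png")
R=RM(s["eef_rot"]);print(s["eef_pos"],R,s["q"])
import pickle;pickle.dump(c,open("w1.pkl","wb"))
for p in[(611,-11,42),(545,10,89)]:print(px(c,p))
```

```text
[578.49924508   1.55672592 210.31243084] [[ 2.99543588e-01  9.54082608e-01 -1.22662651e-04]
 [ 9.54082515e-01 -2.99543494e-01  4.99684069e-04]
 [ 4.39997081e-04 -2.66707450e-04 -9.99999868e-01]] [ 0.12879129  0.70402487 -0.36155812  1.7525244   0.3426928   0.74764871
 -0.71197251]
[365.08272889 220.47118297]
[269.70327482 238.83279437]
```

View pics/w1.png

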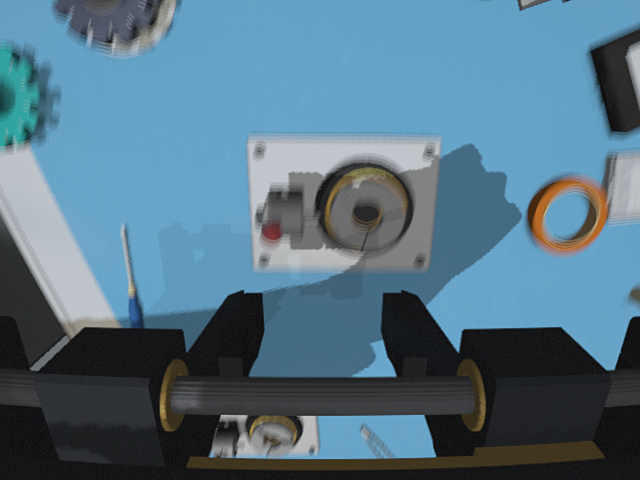

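The larger stage is in view, with the hub at about (366,213) and the ball at (272,231). The frame is blurred by motion, so I'll retake it now that the arm has settled, and crop.

Run:
```python
from h import *
import pickle
camera("wrist")
s=monitor.sense();c=get_calibration("wrist");im=save("wrist","pics/w2.png")
print(s["eef_pos"]);pickle.dump(c,open("w2.pkl","wb"))
for p in[(611,-11,42),(545,10,89)]:print(px(c,p))
i=im.astype(int);m=(i[...,0]>100)&(i[...,1]<70)&(i[...,2]<70);m[:180]=0;m[290:]=0
y,x=np.nonzero(m[:,230:310]);x=x+230;print(len(x),x.mean(),y.mean(),x.min(),x.max(),y.min(),y.max(),at(c,(x.min()+x.max())/2,(y.min()+y.max())/2,89))
cv2.imwrite("pics/w2c.png",cv2.resize(im[120:290,235:450,::-1],None,fx=3.5,fy=3.5,interpolation=cv2.INTER_CUBIC))
```

```text
[580.17570178   6.63379555 210.46251026]
[364.35121403 228.45529927]
[269.68804496 246.98256586]
184 269.30434782608694 250.0108695652174 261 277 242 258 [543.82725231   8.08575865  89.        ]
```

View pics/w2c.png

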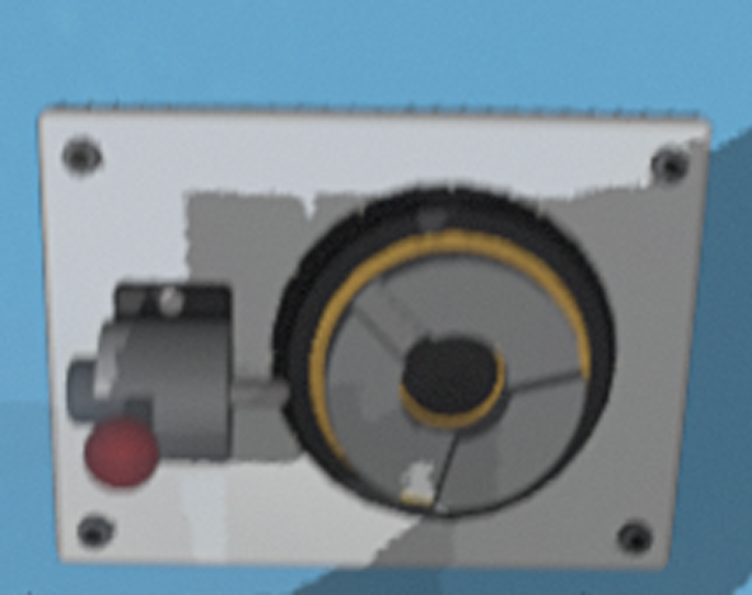

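Run:
```python
from h import *
import pickle
c=pickle.load(open("w2.pkl","rb"))
f=lambda x,y,z:at(c,(x+.5)/3.5+235-.5,(y+.5)/3.5+120-.5,z)
C=np.array([f(x,y,12) for x,y in[(40,112),(710,122),(665,568),(60,562)]])
X=C[1]+C[2]-C[0]-C[3];yaw=np.arctan2(X[1],X[0]);print("plate",C.mean(0),"yaw",yaw,[np.linalg.norm(C[i]-C[i-1]) for i in range(4)])
L=f(327,383,42);Rr=f(588,383,42);print("hub",f(457,383,42),np.linalg.norm(L-Rr),(L+Rr)/2, "T/B",f(457,255,42),f(457,510,42))
H=f(457,383,42)
for q in[(583,375),(367,292),(415,502)]:
    d=f(*q,42)-H;a=np.degrees(np.arctan2(d[1],d[0]));print(q,np.linalg.norm(d),a,a%120)
print("ball",f(121,454,89), "exp offset",70*np.cos(yaw),70*np.sin(yaw))
```

```text
plate [593.68292155  -7.06839569  12.        ] yaw -0.31006319499174945 [np.float64(115.72167508560113), np.float64(159.1761111342765), np.float64(115.6233557303962), np.float64(158.90444821784413)]
hub [611.52409845 -11.69473238  42.        ] 59.4870418334207 [611.71396974 -11.74725005  42.        ] T/B [619.24117318  16.77446093  42.        ] [603.45321609 -41.66268092  42.        ]
(583, 375) 28.73923079327227 -13.245675447616993 106.75432455238301
(367, 292) 29.59709096602375 117.46323157949828 117.46323157949828
(415, 502) 30.30721831809586 -123.99800877120116 116.00199122879884
ball [544.12181556   8.4808808   89.        ] exp offset 66.6620002864263 -21.358317298244703
```

Call:
step_arm(plan="-8 -35 40 0;-8 -35 80 0;-8 -35 105 0;-8 -35 119 0;-8 -35 119 0;-8 -35 119 0;-8 -35 119 0")

```text
time: 2.62
eef_pos: [542.4, 1.6, 92.7]
eef_rot: [0.001, 0.807, 0.591, 0.001]
ft_force: [-0.3, -0.4, 0.5]
width: 50.0
grip_force: 0.0
```

Run:
```python
from h import *
s=monitor.sense();c=get_calibration("wrist");im=save("wrist","pics/w3.png");print(s["eef_pos"],s["ft_force"],px(c,(544.3,9,89)))
cv2.imwrite("pics/w3c.png",im[130:430,150:500,::-1].repeat(2,0).repeat(2,1))
i=im.astype(int);m=(i[...,0]>90)&(i[...,1]<60)&(i[...,2]<60)
n,l,st,ce=cv2.connectedComponentsWithStats(m.astype(np.uint8))
for k in range(1,n):
    if st[k,4]>60: u=st[k,0]+st[k,2]/2-.5;v=st[k,1]+st[k,3]/2-.5;print(st[k],u,v,at(c,u,v,89))
```

```text
[542.36773503   1.64760159  92.68120429] [-0.3002357  -0.35319228  0.45564071] [318.96602575 312.12988402]
[303 297  36  34 922] 320.5 313.5 [544.67619051   8.26446969  89.        ]
```

Call:
step_arm(plan="7 0 1.5 0;7 0 1.5 0;7 0 1.5 0;7 0 1.5 0")

```text
time: 3.18
eef_pos: [543.8, 8.3, 90.2]
eef_rot: [0.0, 0.807, 0.591, -0.0]
ft_force: [-0.6, 0.3, 0.2]
width: 50.2
grip_force: 0.0
```

Call:
step_arm(plan="0 0 0 0;0 0 0 0;0 0 0 0;0 0 0 0;0 0 0 0", grip=255, squeeze=30)

```text
time: 3.8
eef_pos: [543.5, 8.5, 90.1]
eef_rot: [-0.0, 0.807, 0.591, -0.0]
ft_force: [-1.1, -0.0, 0.5]
width: 11.5
grip_force: 29.7
```

Call:
step_arm(plan="0 -5 0 0;0 -10 0 0;0 -15.5 0 0;0 -15.5 0 0;0 -15.5 0 0")

```text
time: 4.42
eef_pos: [531.9, 12.3, 90.3]
eef_rot: [0.002, 0.807, 0.591, 0.002]
ft_force: [7.2, -2.4, -6.7]
width: 11.3
grip_force: 30.2
```

Call:
step_arm(plan="0 -4 0 0;0 -4 0 0;-5 -4 0.3 0;-10.5 -4 1.3 0;-15.5 -4 3 0;-20.5 -4 5.5 0;-25 -4 8.5 0;-29.5 -4 12 0;-33 -4 16 0;-36.4 -4 21 0;-36.4 -4 21 0;-36.4 -4 21 0")

```text
time: 5.92
eef_pos: [519.5, -20.2, 70.4]
eef_rot: [0.003, 0.807, 0.591, 0.005]
ft_force: [8.3, -1.2, 2.2]
width: 11.8
grip_force: 29.3
```

Call:
step_arm(plan="0 3 0 0;0 6 0 0;0 8 0 0;0 8 0 0;0 8 0 0")

```text
time: 6.55
eef_pos: [523.7, -22.3, 69.7]
eef_rot: [0.001, 0.807, 0.591, 0.002]
ft_force: [6.0, -0.4, 2.3]
width: 12.0
grip_force: 29.3
```

Call:
step_arm(plan="0 2 0 0;0 4 0 0;0 4 0 0")

```text
time: 6.92
eef_pos: [523.9, -23.1, 68.8]
eef_rot: [-0.001, 0.806, 0.592, -0.001]
ft_force: [-0.9, 4.0, 1.7]
width: 11.9
grip_force: 29.3
```

Call:
step_arm(plan="0 0 0 0;0 0 0 0;0 0 0 0;0 0 0 0;0 0 -30 0;0 0 -80 0;0 0 -130 0;0 0 -130 0", grip=110)

```text
time: 7.92
eef_pos: [528.0, -24.0, 202.6]
eef_rot: [0.002, 0.807, 0.591, 0.003]
ft_force: [0.2, 0.2, -0.3]
width: 49.8
grip_force: 0.0
```

Run:
```python
from h import *
s=monitor.sense();print(s["eef_pos"],s["q"],toolxy((476.3,212.5,190)))
```

```text
[527.98116395 -24.01994524 202.63344284] [ 0.18445268  0.65804492 -0.36837272  1.91400456  0.38399504  0.63056326
 -0.73238658] [ 209.8466793  -120.77176411   12.27938365]
```

Call:
step_arm(plan="200 -121 12 0;210 -121 12 0;210 -121 12 0;210 -121 12 0;210 -121 12 0;210 -121 12 0;210 -121 12 0;210 -121 12 0")

```text
time: 8.93
eef_pos: [474.0, 211.1, 187.1]
eef_rot: [0.0, 0.807, 0.59, -0.0]
ft_force: [0.7, -0.1, -0.4]
width: 50.3
grip_force: 0.0
```

Run:
```python
from h import *
import pickle
s=monitor.sense();c=get_calibration("wrist");im=save("wrist","pics/w4.png");print(s["eef_pos"],s["dq"].max(),px(c,(476.3,212.5,66)))
pickle.dump(c,open("w4.pkl","wb"))
u,v=px(c,(476.3,212.5,45)).astype(int);print(u,v)
x0,y0=max(u-85,0),max(v-90,0);print(x0,y0)
cv2.imwrite("pics/w4c.png",cv2.resize(im[y0:y0+170,x0:x0+180,::-1],None,fx=3.5,fy=3.5,interpolation=cv2.INTER_CUBIC))
```

```text
[474.03600961 211.07154227 187.05036965] 0.0017937821447395106 [323.36202348 233.03765677]
323 224
238 134
```

View pics/w4c.png

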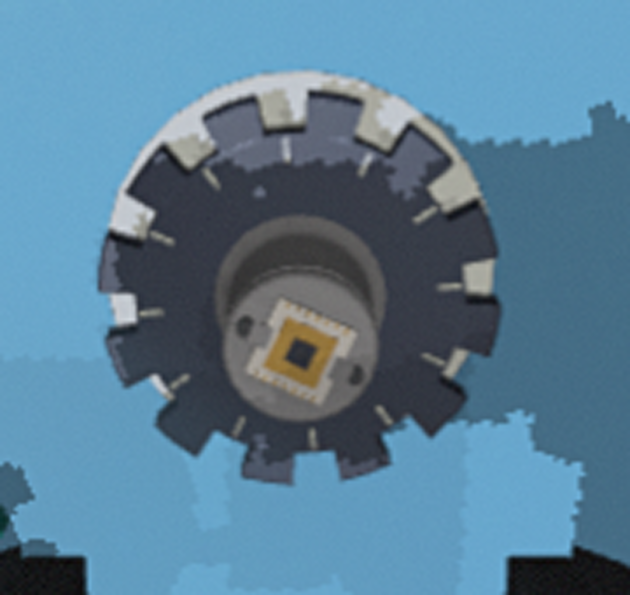

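Run:
```python
from h import *
import pickle
c=pickle.load(open("w4.pkl","rb"))
f=lambda x,y,z:at(c,(x+.5)/3.5+238-.5,(y+.5)/3.5+134-.5,z)
P=f(300,350,66);print("ped",P)
T=[(287,150),(212,178),(160,238),(149,314),(179,385),(239,426),(312,437),(384,415),(433,360),(450,287),(425,215),(367,164)]
W=np.array([f(*t,30)[:2] for t in T]);print("flange",W.mean(0))
d=W-W.mean(0);a=np.degrees(np.arctan2(d[:,1],d[:,0]));print(np.round(a,1),np.degrees(np.angle(np.exp(1j*np.radians(a*12)).sum()))/12)
h=f(245,327,66)-f(355,375,66);print("holes",np.degrees(np.arctan2(h[1],h[0])))
print(toolxy((W.mean(0)[0],W.mean(0)[1],54)),toolxy(P))
```

```text
ped [476.16816157 212.09610889  66.        ]
flange [476.24351882 212.08058254]
[  77.   107.1  137.7  167.9 -161.5 -132.6 -102.7  -72.4  -42.8  -12.6
   17.4   46.8] -12.562321984609442
holes 137.70841531810657
[  1.40666413   1.90639374 133.12530509] [  1.39204108   1.83223427 121.1252965 ]
```

Call:
step_arm(plan="1.4 1.9 40 0;1.4 1.9 80 0;1.4 1.9 110 0;1.4 1.9 133 0;1.4 1.9 133 0;1.4 1.9 133 0;1.4 1.9 133 0")

```text
time: 9.85
eef_pos: [476.6, 213.6, 55.3]
eef_rot: [0.0, 0.807, 0.591, 0.001]
ft_force: [0.6, 0.6, 0.2]
width: 49.8
grip_force: 0.0
```

Call:
step_arm(plan="0 0 0 0;0 0 0 0;0 0 0 0;0 0 0 0;0 0 0 0", grip=255, squeeze=40)

```text
time: 10.48
eef_pos: [476.0, 213.5, 54.5]
eef_rot: [0.0, 0.807, 0.591, 0.0]
ft_force: [0.8, -0.9, 5.6]
width: 28.9
grip_force: 40.0
```

Call:
step_arm(plan="0 0 -50 0;0 0 -110 0;-173.5 196 -110 -0.785;-173.5 196 -110 -0.785;-173.5 196 -110 -0.785;-173.5 196 -110 -0.785;-173.5 196 -110 -0.785;-173.5 196 -110 -0.785;-173.5 196 -110 -0.785;-173.5 196 -110 -0.785;-173.5 196 -110 -0.785;-173.5 196 -110 -0.785")

```text
time: 11.98
eef_pos: [610.4, -10.5, 164.3]
eef_rot: [0.0, 0.519, 0.855, -0.0]
ft_force: [0.1, -0.0, -1.5]
width: 29.1
grip_force: 40.0
```

Run:
```python
from h import *
import pickle
s=monitor.sense();c=get_calibration("wrist");im=save("wrist","pics/w5.png");print(s["eef_pos"],s["ft_force"],s["q"][6],np.abs(s["dq"]).max())
pickle.dump(c,open("w5.pkl","wb"))
print(px(c,(610,-10,165+11)))
cv2.imwrite("pics/w5c.png",cv2.resize(im[100:400,130:530,::-1],None,fx=2,fy=2,interpolation=cv2.INTER_CUBIC))
```

```text
[610.37699638 -10.52916961 164.32493562] [ 0.07132999 -0.02662331 -1.5012736 ] -0.13321032275921593 0.006212683736152121
[322.00283205 350.37449342]
```

View pics/w5c.png

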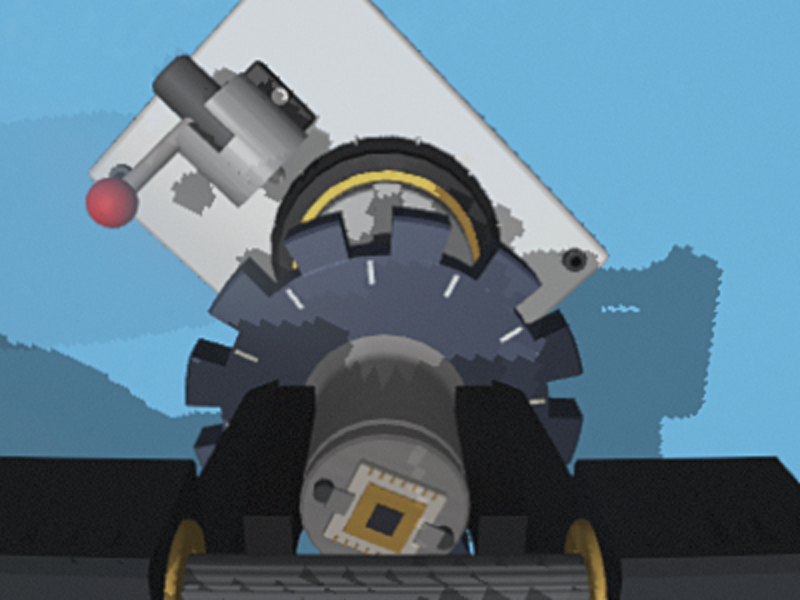

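The handle lies in the rest notch, with the ball at crop (112,202). The chuck is held upright, with its pedestal top centred at about crop (384,495).

Run:
```python
from h import *
import pickle
c=pickle.load(open("w5.pkl","rb"))
p=at(c,130+384.5/2-.5,100+495.5/2-.5,175.8);print("chuck",p)
b=at(c,130+112/2,100+202/2,68);print("ball",b)
T=[(293,298),(371,272),(452,287),(512,335),(537,402),(245,355)]
W=np.array([at(c,130+x/2,100+y/2,139.8)[:2] for x,y in T])
from scipy.optimize import least_squares
r=least_squares(lambda q:np.hypot(W[:,0]-q[0],W[:,1]-q[1])-q[2],[610,-11,36]);print(r.x,r.fun)
d=W-r.x[:2];print(np.degrees(np.arctan2(d[:,1],d[:,0])))
```

```text
chuck [609.39403097  -9.02514647 175.8       ]
ball [525.16744249 -21.6733367   68.        ]
[611.54559296 -12.81583898  33.34977128] [ 0.20653819  0.12132255 -0.16079368 -0.14197083  0.15191788 -0.17701412]
[ 151.86936141  122.16079597   92.57781762   63.17108635   33.57020247
 -178.95456802]
```

Call:
step_arm(plan="0 0 40 0;0 0 60 0;0 0 70 0;0 0 76 0;0 0 80 0;0 0 80 0;0 0 80 0")

```text
time: 12.9
eef_pos: [610.8, -11.0, 84.7]
eef_rot: [0.0, 0.519, 0.855, 0.0]
ft_force: [-0.3, -0.5, -2.0]
width: 29.2
grip_force: 40.0
```

Call:
step_arm(plan="0 0 2 0;0 0 4 0;0 0 5 0;0 0 5 0;0 0 5 0")

```text
time: 13.52
eef_pos: [610.9, -11.0, 82.3]
eef_rot: [0.001, 0.519, 0.855, -0.0]
ft_force: [-6.1, -1.1, 20.5]
width: 28.5
grip_force: 40.0
```

Call:
step_arm(plan="0 0 -1.4 0;0 0 -1.4 0;0 0 -1.4 0.04;0 0 -1.4 0.08;0 0 -1.4 0.12;0 0 -1.4 0.16;0 0 -1.4 0.20;0 0 -1.4 0.24;0 0 -1.4 0.24")

```text
time: 14.65
eef_pos: [611.8, -10.5, 82.5]
eef_rot: [0.001, 0.618, 0.786, 0.001]
ft_force: [-1.3, 0.3, 8.3]
width: 29.0
grip_force: 40.0
```

Call:
step_arm(plan="0 0 0 0.06;0 0 0 0.12;0 0 0 0.18;0 0 0 0.24;0 0 0 0.29;0 0 0 0.33;0 0 0 0.37;0 0 0 0.41;0 0 0 0.45;0 0 0 0.49;0 0 0 0.52;0 0 0 0.52")

```text
time: 16.15
eef_pos: [611.8, -10.3, 82.5]
eef_rot: [0.001, 0.799, 0.601, 0.002]
ft_force: [-2.2, 0.6, 10.6]
width: 29.1
grip_force: 40.0
```

Call:
step_arm(plan="0 0 0 0.06;0 0 0 0.12;0 0 0 0.18;0 0 0 0.24;0 0 0 0.29;0 0 0 0.33;0 0 0 0.37;0 0 0 0.41;0 0 0 0.45;0 0 0 0.49;0 0 0 0.52;0 0 0 0.52")

```text
time: 17.65
eef_pos: [611.9, -10.3, 82.5]
eef_rot: [0.0, 0.927, 0.376, 0.002]
ft_force: [-0.5, 0.5, 8.3]
width: 29.3
grip_force: 40.0
```

Call:
step_arm(plan="0 0 0 0.06;0 0 0 0.12;0 0 0 0.18;0 0 0 0.24;0 0 0 0.29;0 0 0 0.33;0 0 0 0.37;0 0 0 0.41;0 0 0 0.45;0 0 0 0.49;0 0 0 0.52;0 0 0 0.52")

```text
time: 19.15
eef_pos: [610.4, -11.0, 80.4]
eef_rot: [0.0, 0.992, 0.124, -0.0]
ft_force: [0.4, -0.7, -4.4]
width: 29.0
grip_force: 40.0
```

Call:
step_arm(plan="0 0 1.5 0;0 0 3 0;0 0 4.5 0;0 0 5 0;0 0 5 0;0 0 5 0")

```text
time: 19.9
eef_pos: [611.0, -10.8, 76.6]
eef_rot: [-0.0, 0.992, 0.125, 0.001]
ft_force: [-1.5, 0.7, 5.4]
width: 28.8
grip_force: 40.0
```

Call:
step_arm(plan="0 0 0 0.03;0 0 0 0.06;0 0 0 0.09;0 0 0 0.125;0 0 0 0.125;0 0 0 0.125", squeeze=50)

```text
time: 20.65
eef_pos: [611.0, -10.8, 76.6]
eef_rot: [-0.0, 0.998, 0.062, 0.001]
ft_force: [-0.0, 0.9, 4.8]
width: 28.9
grip_force: 50.0
```

Call:
step_arm(plan="0 0 0 0;0 0 0 0;0 0 0 0;0 0 0 0;0 0 -30 0;0 0 -80 0;0 0 -130 0;-40 0 -130 0;-40 0 -130 0;-40 0 -130 0;-40 0 -130 0", grip=110)

```text
time: 22.02
eef_pos: [571.7, -15.7, 205.3]
eef_rot: [-0.0, 0.998, 0.063, 0.0]
ft_force: [-0.9, -0.4, 0.2]
width: 50.5
grip_force: 0.0
```

Run:
```python
from h import *
import pickle
s=monitor.sense();c=get_calibration("wrist");im=save("wrist","pics/w6.png");print(s["eef_pos"],s["eef_rot"],s["q"][6],np.abs(s["dq"]).max())
pickle.dump(c,open("w6.pkl","wb"))
u,v=px(c,(611,-12,52)).astype(int);print(u,v);x0,y0=max(0,u-130),max(0,v-95);print(x0,y0)
cv2.imwrite("pics/w6c.png",cv2.resize(im[y0:y0+190,x0:x0+230,::-1],None,fx=3,fy=3,interpolation=cv2.INTER_CUBIC))
```

```text
[571.65075459 -15.74708606 205.28386891] [-7.58370478e-05  9.98044405e-01  6.25081797e-02  2.94246437e-04] -1.54530019308872 0.0025097639936182375
322 172
192 77
```

View pics/w6c.png

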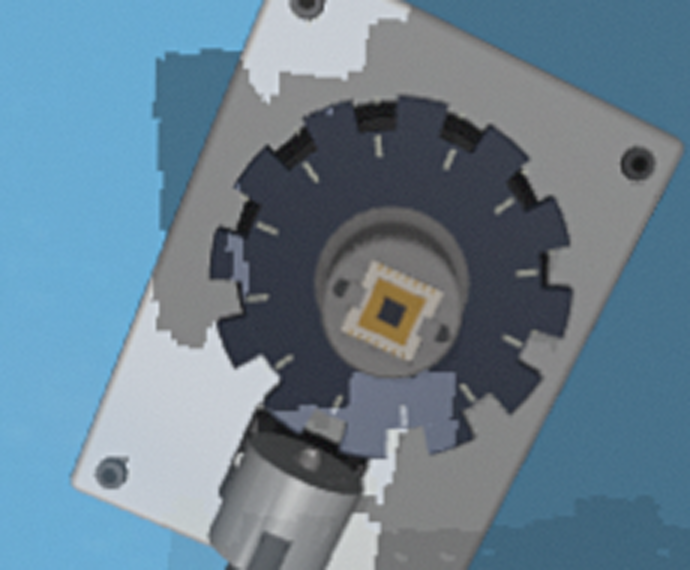

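Run:
```python
from h import *
import pickle
from scipy.optimize import least_squares
c=pickle.load(open("w6.pkl","rb"))
f=lambda x,y,z:at(c,(x+.5)/3+192-.5,(y+.5)/3+77-.5,z)[:2]
T=[(378,147),(311,172),(266,229),(257,298),(284,362),(337,403),(403,415),(467,392),(513,342),(526,272),(505,206),(450,159)]
W=np.array([f(*t,52) for t in T]);C=W.mean(0);d=W-C;a=np.degrees(np.arctan2(d[:,1],d[:,0]))
print(C,np.hypot(*d.T).round(1),a.round(1),np.degrees(np.angle(np.exp(1j*np.radians(a*12)).sum()))/12)
p=f(312,458,50);e=p-C;print("pin",p,np.degrees(np.arctan2(e[1],e[0])),np.hypot(*e))
print("notch",[np.degrees(np.arctan2(*(f(*q,52)-C)[::-1])) for q in[(325,425),(337,403)]])
# ball reach
print("ped",f(391,311,88)); b=np.array([525.17,-21.67]); print(b)
# plate edges yaw at z12
q=f(265,0,12)-f(74,485,12);print(np.degrees(np.arctan2(q[1],q[0])))
q=f(682,148,12)-f(470,560,12);print(np.degrees(np.arctan2(q[1],q[0])))
s=monitor.sense();print(toolxy((523.9,-22.5,69.5)), s["q"])
```

```text
[611.28828071 -11.9082351 ] [32.4 32.6 32.6 32.6 32.4 32.2 32.4 32.3 32.7 32.4 32.7 32.5] [  12.7   42.5   73.   102.6  132.7  162.4 -167.7 -137.6 -107.9  -77.2
  -47.9  -17.7] 12.483000377398072
pin [565.10654677   2.55769498] 162.6073977300169 48.39437656371871
notch [np.float64(161.74703460825575), np.float64(162.37601379392106)]
ped [611.11821768 -11.84321822]
[525.17 -21.67]
-17.231005246344992
-17.587258763603362
[-48.21033246   0.68698465 135.7362155 ] [-0.02478572  0.6846237  -0.04758511  1.78788395  0.04837109  0.66975076
 -1.54530199]
```

Call:
step_arm(plan="-48 1 40 -1.14;-48 1 40 -1.14;-48 1 40 -1.14;-48 1 40 -1.14;-48 1 40 -1.14;-48 1 40 -1.14;-48 1 40 -1.14;-48 1 40 -1.14;-48 1 40 -1.14;-48 1 40 -1.14", grip=162, squeeze=30)

```text
time: 23.32
eef_pos: [523.3, -22.9, 165.6]
eef_rot: [0.0, 0.807, 0.591, -0.0]
ft_force: [-0.4, -0.6, 0.3]
width: 32.0
grip_force: 0.0
```

Run:
```python
from h import *
s=monitor.sense();c=get_calibration("wrist");im=save("wrist","pics/w7.png");print(s["eef_pos"],s["q"])
i=im.astype(int);m=(i[...,0]>90)&(i[...,1]<60)&(i[...,2]<60)
n,l,st,ce=cv2.connectedComponentsWithStats(m.astype(np.uint8))
for k in range(1,n):
    if st[k,4]>60: u=st[k,0]+st[k,2]/2-.5;v=st[k,1]+st[k,3]/2-.5;b=at(c,u,v,68);print(st[k],b,toolxy((b[0],b[1],69.5)))
```

```text
[523.33629878 -22.89621319 165.61874635] [ 0.16936325  0.71467636 -0.3508849   1.95102977  0.44503079  0.55140844
 -0.79288499]
[313 235  22  22 389] [525.43022393 -22.01013792  68.        ] [ 1.52021591  1.72289    96.14318139]
```

Call:
step_arm(plan="1 1 40 0;1 1 75 0;1 1 90 0;1 1 96 0;1 1 96 0;1 1 96 0")

```text
time: 24.12
eef_pos: [525.2, -22.3, 70.5]
eef_rot: [0.001, 0.807, 0.591, 0.001]
ft_force: [0.2, -0.6, 0.4]
width: 31.9
grip_force: 0.0
```

Call:
step_arm(plan="0 0 0 0;0 0 0 0;0 0 0 0;0 0 0 0;0 0 0 0", grip=255)

```text
time: 24.75
eef_pos: [524.0, -22.6, 69.6]
eef_rot: [-0.0, 0.807, 0.591, -0.001]
ft_force: [-1.7, -0.9, 2.1]
width: 12.1
grip_force: 29.1
```

Call:
step_arm(plan="0 -4 0 0;0 -8 0 0;0 -9 0 0;0 -9 0 0")

```text
time: 25.25
eef_pos: [520.5, -20.6, 70.4]
eef_rot: [0.003, 0.807, 0.59, 0.004]
ft_force: [7.8, -3.5, 0.3]
width: 11.8
grip_force: 29.3
```

Call:
step_arm(plan="0 -2.5 0 0;0 -2.5 0 0;3.4 -2.5 -5 0;6.9 -2.5 -9 0;11.4 -2.5 -12.5 0;15.9 -2.5 -15.5 0;20.9 -2.5 -18 0;25.9 -2.5 -19.7 0;31.4 -2.5 -20.7 0;36.4 -2.5 -21 0;36.4 -2.5 -21 0")

```text
time: 26.62
eef_pos: [526.4, 11.7, 89.5]
eef_rot: [0.003, 0.808, 0.589, -0.001]
ft_force: [6.4, -6.9, -12.6]
width: 11.9
grip_force: 31.2
```

Call:
step_arm(plan="2.5 2 1 0;2.5 4 1 0;2.5 6 1 0;2.5 6 1 0")

```text
time: 27.12
eef_pos: [532.2, 10.3, 89.0]
eef_rot: [0.003, 0.808, 0.589, -0.002]
ft_force: [5.2, -11.1, -6.1]
width: 11.9
grip_force: 30.4
```

Call:
step_arm(plan="0 3 0 0;0 6 0 0;0 9 0 0;0 12 0 0;0 14 0 0;0 14 0 0")

```text
time: 27.88
eef_pos: [542.9, 6.8, 88.9]
eef_rot: [0.002, 0.808, 0.589, -0.004]
ft_force: [-1.4, -9.1, -0.1]
width: 11.7
grip_force: 29.9
```

Call:
step_arm(plan="-2 2 0 0;-2 2 0 0;-2 2 0 0")

```text
time: 28.25
eef_pos: [542.9, 6.5, 88.9]
eef_rot: [0.0, 0.807, 0.59, -0.004]
ft_force: [-4.0, -6.0, 1.6]
width: 12.0
grip_force: 29.6
```

Call:
step_arm(plan="0 0 0 0;0 0 0 0;0 0 0 0;0 0 0 0;0 0 -40 0;0 0 -100 0;-20 30 -125 0;-20 30 -125 0;-20 30 -125 0;-20 30 -125 0", grip=150)

```text
time: 29.5
eef_pos: [567.0, -17.4, 213.5]
eef_rot: [-0.001, 0.806, 0.592, -0.001]
ft_force: [-0.3, -0.5, -0.4]
width: 36.1
grip_force: 0.0
```

Run:
```python
from h import *
s=monitor.sense();c=get_calibration("wrist");im=save("wrist","pics/w8.png");print(s["time"],s["eef_pos"],s["ft_force"])
i=im.astype(int);m=(i[...,0]>90)&(i[...,1]<60)&(i[...,2]<60)
n,l,st,ce=cv2.connectedComponentsWithStats(m.astype(np.uint8))
for k in range(1,n):
    if st[k,4]>60: u=st[k,0]+st[k,2]/2-.5;v=st[k,1]+st[k,3]/2-.5;print(st[k],at(c,u,v,89))
u,v=px(c,(590,-5,60)).astype(int);x0,y0=max(0,u-130),max(0,v-95)
cv2.imwrite("pics/w8c.png",cv2.resize(im[y0:y0+190,x0:x0+250,::-1],None,fx=3,fy=3,interpolation=cv2.INTER_CUBIC))
```

```text
29.5 [567.00058126 -17.40421936 213.53129331] [-0.3181207  -0.47137454 -0.40070755]
[267 198  21  20 322] [544.50777679   9.36477736  89.        ]
```

View pics/w8c.png

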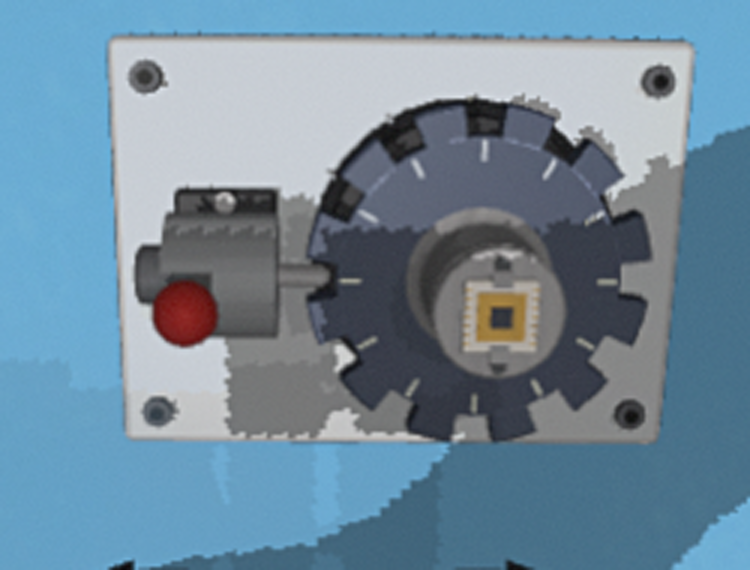

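The pin sits in the rim notch at crop (325,275). The handle is upright, and the ball at (544.5, 9.4) is within about 1 mm of its initial bolt-in position. The chuck is seated and the gripper is clear.

```bash
python3 -c "
from station import ticket;print(ticket.sign_off())"
```

```text
the job is handed in; nothing more can be done
None
```

The chuck is seated fully home on the larger stage's hub, the bolt is locked in a rim notch with its handle upright, and the job was handed in at about 29.5 s, with the bystanders not touched.

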